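# Hold a valve's recessed override down to open the clamp on the rejected casting

### The job

One of the two air clamps is closed on the casting that inspection has painted red, and I want to lift that casting out. Take the blue-handled drift from the wooden block, reach its tip down through the yellow guard collar of that clamp's valve and push the orange override button all the way down; keep the drift in the gripper and finish while still holding the button down, so that the clamp stays open. Do not press the other valve's override, and do not disturb the castings or the ring gauge.

Things in the scene. Friction and masses are not known exactly. Their poses are not given: they have to be found in the camera images.
- station_a: Clamp station A, fixed, one of two alike: plate 250 x 110 x 15 mm, black valve at its +x end (top 71 mm up), C-frame air clamp over a nest at its -x end. Origin at bench level below the valve's override hole; x runs away from the nest, whose axis is at x = -130 mm. Plate spans x -185 to 65, y +-55 mm; clamp frame 180 mm high at x -185 to -110. A valve works only its own plate's clamp.
- station_b: Clamp station B, fixed, one of two alike: plate 250 x 110 x 15 mm, black valve at its +x end (top 71 mm up), C-frame air clamp over a nest at its -x end. Origin at bench level below the valve's override hole; x runs away from the nest, whose axis is at x = -130 mm. Plate spans x -185 to 65, y +-55 mm; clamp frame 180 mm high at x -185 to -110. A valve works only its own plate's clamp.
- mouth_a (a point): Centre of the mouth of the hole in valve A's yellow guard collar, at the level of the collar's rim, 91 mm above the bench. Collar 32 mm outside, 16 mm hole, axis vertical. The orange override button (14 mm across, flat) fills the bottom of the hole, its face 11 mm below the rim when up, 16 mm below when fully down.
- mouth_b (a point): Centre of the mouth of the hole in valve B's yellow guard collar, at the level of the collar's rim, 91 mm above the bench. Collar 32 mm outside, 16 mm hole, axis vertical. The orange override button (14 mm across, flat) fills the bottom of the hole, its face 11 mm below the rim when up, 16 mm below when fully down.
- override_a (a joint): Travel of the orange manual-override button of valve A: 0 up (m), 0.005 fully down against a hard stop. Spring return, does not latch; about 3 N starts it and about 5.5 N holds it at the stop.
- override_b (a joint): Travel of the orange manual-override button of valve B: 0 up (m), 0.005 fully down against a hard stop. Spring return, does not latch; about 3 N starts it and about 5.5 N holds it at the stop.
- clamp_a (a joint): Lift of the clamp pad on station A: 0 down on the casting (m), 0.020 fully open. It rises 4 mm for each mm the station's own override is pressed and drops again when it is let go.
- clamp_b (a joint): Lift of the clamp pad on station B: 0 down on the casting (m), 0.020 fully open. It rises 4 mm for each mm the station's own override is pressed and drops again when it is let go.
- nest_a (a point): Centre of the floor of the nest on station A, 20 mm above the bench; the casting standing there has its origin at this point. Nest ring 66 mm outside, 10 mm high.
- nest_b (a point): Centre of the floor of the nest on station B, 20 mm above the bench; the casting standing there has its origin at this point. Nest ring 66 mm outside, 10 mm high.
- casting_red: The rejected casting: stem and shoulder painted red. It stands in the nest of one station or the other, under the clamp. Bell-shaped aluminium casting, 70 mm tall, bell 50 mm across at the foot, stem 26 mm across at the top, about 110 g. Origin at the centre of its underside, z up.
- casting_plain: The good casting, unpainted, standing in the nest of the other station under its clamp. Bell-shaped aluminium casting, 70 mm tall, bell 50 mm across at the foot, stem 26 mm across at the top, about 110 g. Origin at the centre of its underside, z up.
- stand: Wooden punch block fixed to the bench, 50 (x) x 100 (y) x 70 mm high, with three 9 mm vertical through holes in a row along its y, 30 mm apart; the drift stands in the middle one, the others are empty. Origin at the centre of its underside.
- drift: Drift (stylus), 135 mm long, 60 g: round blue handle 18 mm across, 75 mm long; below it a steel pin 6 mm across, 60 mm long, end rounded. It stands upright, pin in the block's hole, tip 10 mm above the bench, handle resting on the block's top; handle top 145 mm above the bench. Origin at the pin's tip; z runs from the tip up through the handle.
- drift_tip (a point): Lower end of the drift's steel pin, the same point as the drift's origin.
- drift_grip (a point): Place to grip the drift: on its axis, in the upper half of the handle, 112 mm above the tip and 23 mm below the handle's top.
- casting_loose: A spare unpainted casting standing on the bench. Bell-shaped aluminium casting, 70 mm tall, bell 50 mm across at the foot, stem 26 mm across at the top, about 110 g. Origin at the centre of its underside, z up.
- ring_gauge: Steel ring gauge lying on the bench, 64 mm outside, 51 mm inside, 20 mm high. Origin at the centre of its underside.
There are look-alikes about, which are no part of the job. What is shaped like the casting_red but green is not meant. Several things have the shape of the stand; the one meant has the colours described above.

How it is judged:
By the outcome, as a careful person would: the job done as asked, in the order asked, and still so for the second after the job is handed in, while the arm keeps its last pose, push and grip.
It also fails if it takes over 40 s, if anything falls off the work surface, if the arm or the gripper's body presses on something with over 40 N, if the wrist force passes 120 N, or if a joint passes its speed limit or range.

### The arm

A 6-joint arm with a two-finger parallel gripper is mounted at the origin on the work surface. World frame = base frame: x ahead of the robot, y to its left, z up, the work surface at z = 0. Lengths are in mm, angles in rad, forces in N, time in s.
With the tool pointing down it reaches from about 325 to 900 mm from the base axis. Payload 6.1 kg.
Tool frame: the origin (TCP) lies on the mounting face of the last link; the fingertips stand 173 mm ahead of it and the grasp point (between the pads) lies r.grip_point_offset ahead of it (r.grip_point_offset is the distance from the TCP to the grasp point, in mm); z points along the fingers, x is the direction in which the jaws open and shut, and the axes are right-handed (so a half turn about z gives the same grasp; the last joint's range is limited). The gripper opens to 85 mm and grips with 20 to 120 N. Pads are 22 mm wide; open, the fingers measure 114 mm over their backs; the gripper's body (76 mm by 85 mm) begins 54 mm behind the grasp point. The pads swing forward as they close: fully open they stand 13 mm farther back than shut.
Start: joints at [1.217, 0.22, 1.526, -0, 1.395, -0.126], TCP at [141.146, 608.847, 404.7] pointing down, gripper open.
Joint ranges: [-2.98, 2.98], [-0.91, 2.08], [0.09, 2.57], [-1.24, 4.39], [0.2, 2.65], [-2.68, 2.68]. Speed limits (rad/s): [2.57, 2.57, 3.01, 3.14, 3.14, 3.14].

### API

Orientations are given as a rotation vector (axis times angle).
In Python, from workcell import r, kinematics, viewer, ticket gives the robot as it stands. Calls block until the motion is done:
- r.goto(position, orientation): joint-space move of the TCP to a pose.
- r.movel(position, rot=None, vel=150, until_force=None): straight line of the TCP; rot=None keeps the orientation; vel is the mean speed in mm/s. With until_force (N) it stops when the force on the tool has changed by that much, and returns True; else False.
- r.movej(angles): joint-space move.
- r.release() and r.close(grip_force=None): open the fingers fully, or close them until they stop; grip_force is the grip in N (None keeps the last).
- r.sleep(seconds).
- kinematics.inverse_kinematics(position, orientation): joint angles nearest the present ones, or None.
- r.read_state(): the state.
- viewer.camera(name): name is "scene" or "top" or "wrist"; returns (picture, depth): 420x560x3 uint8, red, green, blue; 420x560 float32, mm along the optical axis (not along the pixel's ray), 0 where there is no reading.
- viewer.camera_model(name): a dict with "fovy" (degrees; the focal length in pixels is half the picture's height over the tangent of half this angle, whatever the lens; pixels are square), "cx", "cy" (the principal point, pixels), "k1" (the pictures are not rectified: a ray, as slopes to the right and down, at radius r is drawn at 1 + k1 r^2 times it, then the intrinsics apply), "view" (4x4, takes a point from world to camera coordinates). Camera axes: x right, y down, z forward; pixel columns grow to the right and rows downward; lengths in mm; the calibration is good to about 2 mm. A picture is of the moment at which its call begins: read the wrist's pose just before it. camera_model takes no time and is no camera call; for the wrist camera it gives the pose at the moment of the call.
A pose or a line that the arm cannot do raises r.MotionError and nothing moves.
- ticket.hand_in(): hands the job in, once; it reports no verdict.
The state is a dict: "t": time; "joint_positions": joint angles; "qvel": joint speeds; "effort": joint torques, N m; "tool_pos": TCP position; "ee_rot": TCP orientation; "force": force on the tool from outside, world axes, zero at the start; "torque": the same for the moment, N m; "grip_width": finger opening in mm.
Only numpy, scipy, OpenCV 4.12 (cv2) and the standard library are available. Lean on these libraries where they do the work, as an engineer would, in place of code of your own. Each camera call takes 0.05 s, during which the arm holds its last target. There are 200 camera calls.

## Working session

There is one attempt and no reset: what is moved stays moved. The work goes in short steps, each a Python script; the robot and the scene stay as the last script left them, time stands still between calls to the robot, and variables do not carry over. Pictures are saved under pics/ and viewed, about 8 in all and at most 12, crops included, and the job is handed in when it is done.

```bash
ls; mkdir -p pics; cat > h.py <<'E'
import numpy as np, cv2
from workcell import r, kinematics, viewer, ticket
def K(m,h=420):
    f=h/2/np.tan(np.radians(m["fovy"])/2); return f,m["cx"],m["cy"],m["k1"]
def ray(m,u,v):
    f,cx,cy,k=K(m); d=np.array([(u-cx)/f,(v-cy)/f]); s=d.copy()
    for _ in range(30): s=d/(1+k*(s@s))
    V=np.array(m["view"]); R=V[:3,:3]; o=-R.T@V[:3,3]
    return o,R.T@np.array([s[0],s[1],1])
def onplane(m,u,v,z):
    o,d=ray(m,u,v); return o+d*(z-o[2])/d[2]
def bydepth(m,u,v,D):
    o,d=ray(m,u,v); return o+d*D
def proj(m,p):
    f,cx,cy,k=K(m); V=np.array(m["view"]); c=V[:3,:3]@np.array(p)+V[:3,3]
    s=c[:2]/c[2]; s=s*(1+k*(s@s)); return f*s[0]+cx,f*s[1]+cy
def snap(n,fn):
    m=viewer.camera_model(n); p,d=viewer.camera(n); np.savez('pics/'+fn+'.npz',p=p,d=d)
    cv2.imwrite('pics/'+fn+'.png',p[:,:,::-1]); return m,p,d
E
python3 - <<'E'
from h import *
for n in("scene","top"):
    m,p,d=snap(n,n+"0"); print(n,{k:np.round(v,4).tolist() for k,v in m.items()})
print(r.read_state(), r.grip_point_offset)
E
```

```text
pics
scene {'fovy': 54.0158, 'cx': 279.164, 'cy': 213.5182, 'k1': 0.0213, 'view': [[-0.7151, 0.6988, 0.0192, 407.7622], [0.5019, 0.5324, -0.6817, -211.7892], [-0.4866, -0.4778, -0.7314, 1205.4915], [0.0, 0.0, 0.0, 1.0]]}
top {'fovy': 54.3529, 'cx': 276.9406, 'cy': 215.2632, 'k1': -0.0509, 'view': [[-0.0291, -0.9995, 0.0124, 19.3077], [-0.9988, 0.0285, -0.0407, 558.1933], [0.0403, -0.0135, -0.9991, 986.6421], [0.0, 0.0, 0.0, 1.0]]}
{'t': 0.1, 'joint_positions': array([ 1.21687789e+00,  2.21187459e-01,  1.52752832e+00,  1.63396399e-05,
        1.39468543e+00, -1.26120012e-01]), 'qvel': array([ 0.00070738, -0.00148803, -0.00152447, -0.00156825,  0.00199971,
       -0.00117195]), 'effort': array([ 1.59385741e-03, -4.98239994e+01, -3.90546584e+01, -1.70477788e-04,
        5.73219499e-03, -3.87310297e-05]), 'tool_pos': array([141.07346285, 608.61846252, 403.6667134 ]), 'ee_rot': array([ 2.45879969e+00,  1.95399464e+00, -2.44112848e-03]), 'force': array([-0.91649593, -0.05711674,  0.80197734]), 'torque': array([-0.00672549,  0.00364306,  0.02939834]), 'grip_width': 85.7184277003977} 154.70000000000002
```

View pics/scene0.png

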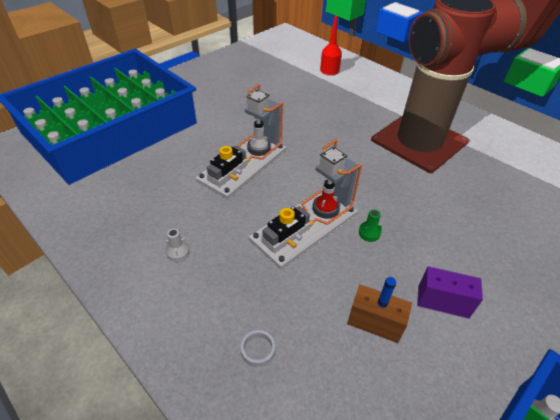

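View pics/top0.png

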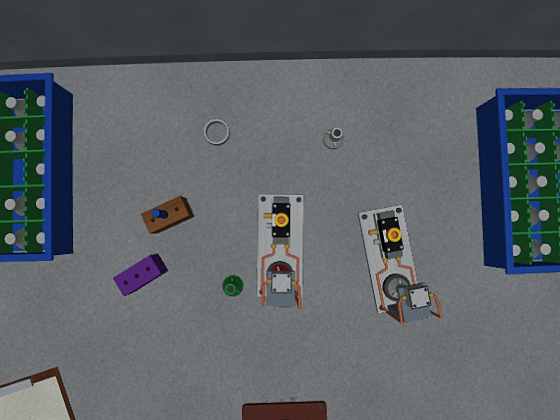

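The red casting is in the station at top px (281,250) and scene px (300,215), with its yellow collar at top (281,220) and scene (287,215). The drift stands in the brown block at top (160,213). I'll measure these next.

```bash
python3 - <<'E'
from h import *
for n in("top","scene"):
    m=viewer.camera_model(n); z=np.load(f'pics/{n}0.npz'); p,d=z['p'],z['d']
    h=cv2.cvtColor(p,cv2.COLOR_RGB2HSV)
    for nm,lo,hi in(("yellow",(18,150,120),(32,255,255)),("orange",(8,180,150),(17,255,255)),("blue",(105,150,40),(125,255,255)),("brown",(5,80,40),(18,230,140))):
        M=cv2.inRange(h,lo,hi); k,l,s,c=cv2.connectedComponentsWithStats(M)
        for i in range(1,k):
            if s[i,4]<(30 if nm!="brown" else 250) or s[i,4]>3000: continue
            u,v=c[i]; D=d[l==i]; D=D[D>0]
            zz=np.median([bydepth(m,x,y,d[y,x])[2] for y,x in zip(*np.where(l==i)) if d[y,x]>0] or [0])
            print(n,nm,s[i],c[i].round(1),"medz %.0f"%zz, onplane(m,u,v,{"yellow":91,"orange":80}.get(nm,zz)).round(1))
    # points above 135 near blue
    M=cv2.inRange(h,(105,120,40),(128,255,255)); P=np.array([bydepth(m,x,y,d[y,x]) for y,x in zip(*np.where(M>0)) if d[y,x]>0])
    Q=P[(P[:,2]>138)&(P[:,2]<152)&(np.hypot(P[:,0],P[:,1])<900)&(abs(P[:,1])<330)]; print("handle top",len(Q),np.median(Q,0).round(1) if len(Q) else 0)
b=np.load('pics/top0.npz')['p'][180:250,120:310]; c=np.load('pics/scene0.npz')['p'][190:340,240:420]
b=cv2.resize(b,None,fx=4,fy=4); c=cv2.resize(c,None,fx=4,fy=4)[:300*2]
cv2.imwrite('pics/cr1.png',b[:,:,::-1])
E
```

```text
top yellow [275 213  14  14 111] [281.2 219.5] medz 92 [545.5  -5.   91. ]
top yellow [388 228  13  14 108] [394.  234.4] medz 91 [ 504.5 -258.8   91. ]
top blue [ 13 127  12   6  49] [ 18.3 129.5] medz 5 [793.1 647.2   5.3]
top blue [525 138  11   6  49] [530.9 140.4] medz 5 [ 731.2 -649.7    5.5]
top blue [527 155  10   8  36] [533.4 159.8] medz 5 [ 681.4 -653.6    4.6]
top blue [ 13 159  12  26 281] [ 18.  171.6] medz 5 [686.6 647.3   5.2]
top blue [529 169   9   8  54] [533.8 172.3] medz 5 [ 649.3 -652.     5.4]
top blue [528 188  11   9  58] [534.3 193.4] medz 5 [ 595.7 -650.7    4.6]
top blue [ 13 191  11   8  69] [ 17.1 194. ] medz 6 [630.4 649.    5.7]
top blue [529 201  11   9  71] [534.9 204.2] medz 4 [ 568.3 -650.8    4.5]
top blue [152 209  15   9  94] [158.6 213.1] medz 143 [565.  255.6 143.3]
top blue [ 13 210  12  10  70] [ 17.4 216.2] medz 6 [574.8 648.6   5.5]
top blue [530 221  11  10  76] [536.1 226.6] medz 5 [ 511.4 -650.5    4.9]
top blue [ 13 223  12  10  85] [ 17.5 226.5] medz 6 [549.3 648.3   5.5]
top blue [530 234  12  10  66] [536.3 237. ] medz 5 [ 485.2 -64
[... 1295 characters left out ...]
18.3]
scene brown [253   0  28  34 762] [264.9  14.3] medz -251 [ -723.1 -1436.   -251.1]
scene brown [312   0  20  41 434] [319.   20.5] medz -173 [ -745.6 -1040.1  -173.1]
scene brown [510   0  18  48 303] [520.6  21. ] medz 340 [-104.8   97.1  339.6]
scene brown [424   9  29  59 521] [442.1  35.9] medz 340 [ 99.2  15.  340.1]
scene brown [337  29  66  43 909] [373.7  52.6] medz -230 [-770.4 -686.5 -229.5]
scene brown [  0 103  16  30 272] [  5.4 119.7] medz -133 [  795.6 -1140.4  -132.9]
scene brown [   0  200   44   76 1810] [ 14.9 242.8] medz -625 [  990.3 -1109.6  -624.8]
scene brown [ 347  284   65   59 2264] [379.2 314. ] medz 68 [585.8 271.   67.7]
handle top 172 [559.6 256.  144.4]
```

```bash
cat >> h.py <<'E'
from scipy.spatial.transform import Rotation as Ro
def down(yaw): # tool x axis at world angle yaw, tool z down
    c,s=np.cos(yaw),np.sin(yaw)
    return Ro.from_matrix(np.array([[c,s,0],[s,-c,0],[0,0,-1.]])).as_rotvec()
G=r.grip_point_offset
E
python3 - <<'E'
from h import *
y=np.pi/2
for yaw in (y,-y):
  for p in((548,-2,200+G),(548,-2,187+G),(565,260,122+G),(565,260,300+G)): 
    q=kinematics.inverse_kinematics(p,down(yaw)); print(yaw,None if q is None else np.round(q,2))
m=viewer.camera_model("wrist"); V=np.array(m["view"]); o=-V[:3,:3].T@V[:3,3]; s=r.read_state()
T=Ro.from_rotvec(s["ee_rot"]); print("cam in tool",T.inv().apply(o-s["tool_pos"]).round(1),(T.inv().as_matrix()@V[:3,:3].T).round(2).tolist(),m["fovy"])
r.goto((565,260,260+G),down(y)); m,p,d=snap("wrist","w_drift"); np.save('pics/w_drift_m.npy',m)
r.goto((510,0,260+G),down(y)); m,p,d=snap("wrist","w_valve"); np.save('pics/w_valve_m.npy',m)
print(r.read_state()["t"],r.read_state()["tool_pos"],r.read_state()["joint_positions"])
cv2.imwrite('pics/w2.png',np.hstack([cv2.resize(cv2.imread(f'pics/{n}.png'),None,fx=.71,fy=.71) for n in("w_drift","w_valve")]))
E
```

```text
1.5707963267948966 [-0.15  0.08  1.78 -0.    1.28 -1.72]
1.5707963267948966 [-0.15  0.09  1.79 -0.    1.26 -1.72]
1.5707963267948966 [ 0.3   0.33  1.64 -0.    1.17 -1.27]
1.5707963267948966 [ 0.3   0.19  1.47 -0.    1.48 -1.27]
-1.5707963267948966 [-0.15  0.08  1.78 -0.    1.28  1.42]
-1.5707963267948966 [-0.15  0.09  1.79 -0.    1.26  1.42]
-1.5707963267948966 [ 0.3   0.33  1.64 -0.    1.17  1.88]
-1.5707963267948966 [ 0.3   0.19  1.47 -0.    1.48  1.88]
cam in tool [ -0.5 -70.1  30.9] [[1.0, -0.0, 0.0], [0.0, 0.96, 0.27], [-0.0, -0.27, 0.96]] 68.40700368857202
3.2167 [510.3912265    1.04373449 414.878298  ] [-1.52727532e-01 -6.34903955e-02  1.80840743e+00  5.04157810e-04
  1.39626441e+00 -1.72496252e+00]
```

View pics/w2.png

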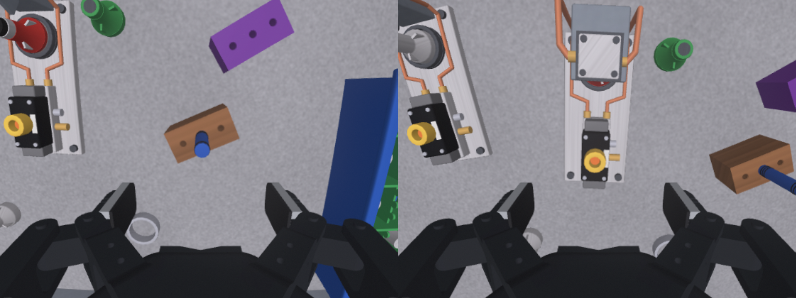

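The left picture shows the drift at about (202,150). The right one shows the target collar with its orange button at about (595,161), and red under that plate's clamp. Both are clear, so I'll measure them.

```bash
python3 - <<'E'
from h import *
T=[]
for n,lo,hi,z,box in(("w_drift",(105,150,60),(125,255,255),None,(170,290,240,310)),("w_valve",(15,130,100),(32,255,255),91,(200,330,190,270)),("w_valve",(3,150,150),(14,255,255),80,(260,290,215,240))):
    m=np.load(f'pics/{n}_m.npy',allow_pickle=True).item(); q=np.load(f'pics/{n}.npz'); p,d=q['p'],q['d']
    M=cv2.inRange(cv2.cvtColor(p,cv2.COLOR_RGB2HSV),lo,hi); B=np.zeros_like(M); a,b,c,e=box
    B[a:b,c:e]=M[a:b,c:e]
    if n=="w_valve": B[:]=0; B[200:255,240:320]=M[200:255,240:320]
    P=np.array([bydepth(m,x,y,d[y,x]) for y,x in zip(*np.where(B>0)) if d[y,x]>0]); 
    if n=="w_drift":
        Q=P[P[:,2]>141]; print("top disk",len(Q),Q.mean(0).round(1),((Q.max(0)+Q.min(0))/2).round(1),np.ptp(Q,0).round(1))
    else:
        k,l,s,c=cv2.connectedComponentsWithStats(B)
        for i in range(1,k):
            if s[i,4]>20:
                ct=max(cv2.findContours((l==i).astype('u1'),0,2)[0],key=cv2.contourArea); (u,v),rad=cv2.minEnclosingCircle(ct)
                print(s[i],c[i].round(1),(u,v,rad),onplane(m,u,v,z).round(1),onplane(m,*c[i],z).round(1))
        if len(P):Q=P[(P[:,2]>86)&(P[:,2]<96)]; print("rim depth pts",len(Q),np.round([*((Q.max(0)+Q.min(0))/2),*np.ptp(Q,0)],1) if len(Q) else P.mean(0))
E
```

```text
top disk 331 [564.4 262.9 144.8] [564.7 262.6 143.9] [16.1 16.2  5.7]
[262 209  30  35 718] [276.6 226.2] (277.10614013671875, 226.01422119140625, 17.037784576416016) [542.1  -3.8  91. ] [542.2  -4.3  91. ]
rim depth pts 553 [544.9  -4.5  89.6  31.4  29.4   7. ]
[271 221  13  11 114] [277.  226.2] (277.0, 226.0, 6.324655532836914) [545.9  -4.1  80. ] [546.1  -4.1  80. ]
rim depth pts 5 [ 5.387e+02 -6.500e+00  8.980e+01  3.300e+00  7.100e+00  4.000e-01]
```

```bash
python3 - <<'E'
from h import *
y=np.pi/2; X,Y=564.5,262.7
r.goto((X,Y,200+G),down(y)); r.movel((X,Y,122+G),vel=120); r.close(80); r.sleep(.2)
s=r.read_state(); print("grip",s["grip_width"],s["tool_pos"],s["force"])
r.movel((X,Y,242+G),vel=150); print(r.read_state()["grip_width"])
r.goto((545,-4.2,232+G),down(y)); r.sleep(.3)
s=r.read_state(); print(s["t"],s["tool_pos"],s["force"],s["grip_width"])
m,p,d=snap("wrist","w_hold"); np.save('pics/w_hold_m.npy',m)
m2,p2,d2=snap("scene","s_hold")
m3,p3,d3=snap("top","t_hold")
a=cv2.resize(p[150:330,180:380],(600,540)); b=cv2.resize(p2[130:290,230:340],None,fx=3.375,fy=3.375)
c=np.hstack([a,b]); c=cv2.resize(c,None,fx=.8,fy=.8); cv2.imwrite('pics/hold.png',c[:,:,::-1]); print(c.shape)
E
```

```text
grip 16.208216041755772 [564.67761931 262.76382833 277.13257511] [ 0.57037494 -0.13011017  4.90710705]
15.70493889523366
8.2167 [545.17352714  -3.24043044 386.69673585] [ 1.17504328  0.47292127 -1.56919195] 15.990437509742616
(432, 777, 3)
```

View pics/hold.png

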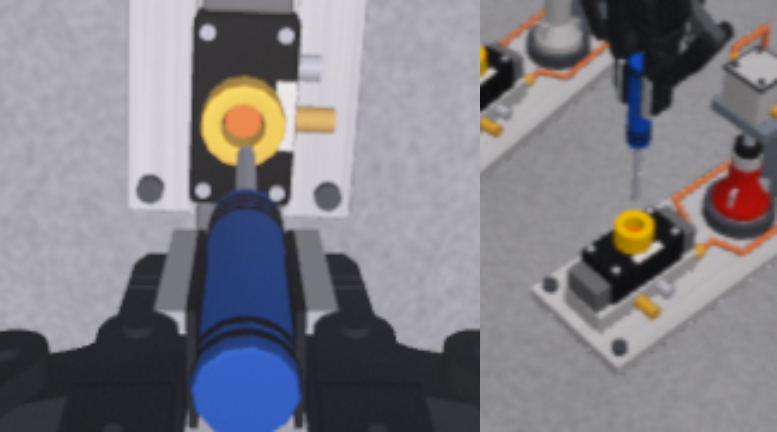

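The drift is held upright. In wrist pixels its tip is near (282.5,212) and the collar centre near (281,201). In the scene picture the tip is at about (288,203). I'll compare the two by ray.

```bash
python3 - <<'E'
from h import *
m=np.load('pics/w_hold_m.npy',allow_pickle=True).item(); ms=viewer.camera_model("scene")
q=np.load('pics/w_hold.npz'); p,d=q['p'],q['d']; H=cv2.cvtColor(p,cv2.COLOR_RGB2HSV)
# yellow rim + orange
for nm,lo,hi,z in(("yel",(18,120,90),(32,255,255),91),("ora",(5,150,150),(16,255,255),80)):
    M=np.zeros(p.shape[:2],'u1'); M[180:222,255:302]=cv2.inRange(H,lo,hi)[180:222,255:302]
    ct=max(cv2.findContours(M,0,2)[0],key=cv2.contourArea); (u,v),rad=cv2.minEnclosingCircle(ct); print(nm,u,v,rad,onplane(m,u,v,z).round(1))
    if nm=="yel":
        P=np.array([bydepth(m,x,y,d[y,x]) for y,x in zip(*np.where(M>0)) if d[y,x]>0]); Q=P[(P[:,2]>89)&(P[:,2]<94)]
        A=np.c_[2*Q[:,:2],np.ones(len(Q))]; print("rim box",((Q.max(0)+Q.min(0))/2).round(1),np.ptp(Q,0).round(1))
print("tip@120",onplane(m,282.5,211.7,120).round(1),"scene tip@120",onplane(ms,287.8,203.3,120).round(1))
# handle axis & pin: row centres
B=cv2.inRange(H,(105,120,30),(125,255,255))
for y in (235,250,265,280):
    x=np.where(B[y,230:330]>0)[0]+230; print(y,x.min(),x.max(),(x.min()+x.max())/2)
# expected projection of perfectly vertical drift at grasp point
s=r.read_state()["tool_pos"]
for z in(120,180,232,255): print("expected",z,np.round(proj(m,(s[0],s[1],z)),1))
# scene collar
qs=np.load('pics/s_hold.npz')['p']; M=cv2.inRange(cv2.cvtColor(qs,cv2.COLOR_RGB2HSV),(18,150,120),(32,255,255)); M[:200]=0;M[228:]=0;M[:,:270]=0;M[:,305:]=0
x,y,w,h=cv2.boundingRect(M); print("scene yellow box",x,y,w,h,"mouth expected",np.round(proj(ms,(545,-4.2,91)),1))
print(p[200:216,276:290].mean(2).astype(int))
E
```

```text
yel 280.9651184082031 200.46124267578125 18.89712905883789 [543.  -4.  91.]
rim box [544.8  -4.5  90.9] [29.6 29.5  3.6]
ora 280.76666259765625 200.0 7.830883502960205 [545.4  -4.2  80. ]
tip@120 [544.8  -2.8 120. ] scene tip@120 [545.7  -2.8 120. ]
235 283 285 284.0
250 267 297 282.0
265 265 299 282.0
280 264 300 282.0
expected 120 [281.2 212. ]
expected 180 [281.2 240.1]
expected 232 [281.1 283.1]
expected 255 [281.  313.7]
scene yellow box 280 208 15 16 mouth expected [287.1 212.3]
[[151 151 151 151 151 151 151 151 150 151 150 150 131 112]
 [151 151 151 150 150 151 151 150 151 150 151 150 134 103]
 [151 150 151 150 150 151 150 150 150 150 150 148 135 111]
 [150 150 150 150 150 150 150 150 150 150 150 144 123 107]
 [148 151 150 150 150 151 150 150 150 150 148 133 113 107]
 [138 148 150 150 150 150 150 150 151 147 137 118 110 114]
 [126 137 143 146 148 147 146 145 142 133 120 112 111 132]
 [122 123 125 130 135 135 131 127 122 114 113 112 122 157]
 [122 122 122 120 119 119 117 118 115 115 115 118 148 174]
 [130 123 121 121 120 120 118 118 117 116 127 150 172 180]
 [158 134 128 124 121 125 129 128 119 127 158 176 182 179]
 [179 169 163 147 125 125 131 131 129 156 178 182 180 179]
 [186 187 180 157 126 120 125 129 136 162 178 180 179 178]
 [183 184 170 134 118 121 124 128 129 140 167 179 178 177]
 [182 183 166 126 119 121 125 128 128 133 164 178 178 176]
 [180 181 165 126 119 122 125 127 129 132 162 177 176 175]]
```

The tip is at (545,-2.8) and the hole at (545.3,-4.3), so I'll shift -1.5 mm in y and descend, watching the force.

```bash
python3 - <<'E'
from h import *
X,Y=545.2,-5.7
r.movel((X,Y,232+G),vel=30); r.movel((X,Y,197+G),vel=60); r.sleep(.3)
s=r.read_state(); f0=s["force"]; print(s["tool_pos"],f0.round(2))
t=0
z=197
while z>182:
    z-=1; hit=r.movel((X,Y,z+G),vel=15,until_force=25); s=r.read_state(); f=s["force"]-f0
    print(z,hit,"tip %.2f"%(s["tool_pos"][2]-G-112),s["tool_pos"][:2].round(2),f.round(1),round(s["grip_width"],2))
    if f[2]>15 or hit or np.hypot(*f[:2])>8: break
r.sleep(.3); s=r.read_state(); print(s["t"],s["tool_pos"],(s["force"]-f0).round(2))
m2,p2,d2=snap("scene","s_press"); m,p,d=snap("wrist","w_press")
q=np.load('pics/scene0.npz')['p']
f=lambda P:cv2.resize(P[130:250,220:370],None,fx=2.6,fy=2.6,interpolation=cv2.INTER_CUBIC)
cv2.imwrite('pics/press.png',np.hstack([f(q),f(p2)])[:,:,::-1])
E
```

```text
[545.32227867  -5.70626806 352.10283421] [-0.35  0.02 -1.35]
196 False tip 83.93 [545.16  -5.68] [0.7 0.3 0.7] 16.08
195 False tip 82.90 [545.16  -5.68] [-0.1 -0.6 -0.1] 15.63
194 False tip 81.87 [545.16  -5.71] [ 1.1 -1.   1. ] 15.85
193 False tip 80.88 [545.16  -5.7 ] [0.  0.3 0.5] 15.84
192 False tip 80.19 [545.3   -5.71] [ 0.6 -0.4  2.1] 16.32
191 False tip 79.39 [545.34  -5.73] [-0.   0.5  5.1] 16.05
190 False tip 78.19 [545.31  -5.7 ] [0.4 0.1 5.5] 16.27
189 False tip 77.07 [545.28  -5.71] [0.4 0.6 5.1] 16.23
188 False tip 76.07 [545.27  -5.71] [1.6 0.6 5.2] 15.95
187 False tip 75.02 [545.25  -5.72] [0.4 0.  4.9] 16.38
186 False tip 74.67 [545.39  -5.7 ] [-1.1  0.2  8.8] 16.36
185 False tip 74.47 [545.56  -5.72] [-0.4  0.1 11.9] 16.05
184 False tip 74.30 [545.74  -5.71] [-2.   0.4 16. ] 16.24
13.2 [545.7509959   -5.71142642 341.00513254] [-2.93  0.76 15.88]
```

View pics/press.png

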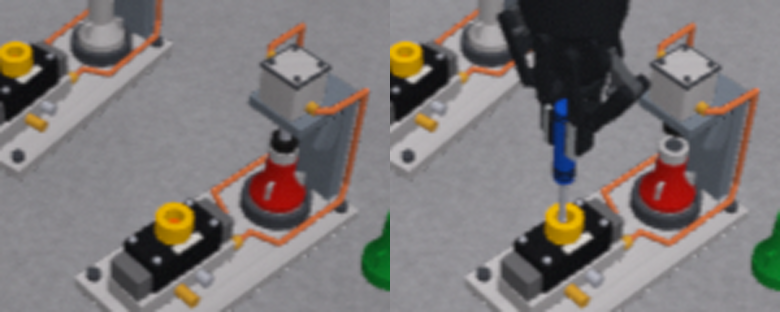

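The force rose to about 5 N over 5 mm of travel, then climbed steeply to 16 N against the stop. The picture shows the pad lifted clear of the red casting, whose grey stem top is visible at (672,148).

```bash
python3 - <<'E'
from h import *
r.sleep(.5); s=r.read_state(); print(s["t"],s["tool_pos"],s["force"],s["grip_width"]); ticket.hand_in()
E
```

```text
13.8 [545.72786157  -5.70416782 341.00827624] [-3.59193034  1.41228146 14.4294543 ] 16.23378222523531
the job is handed in; nothing more can be done
```

The red casting's clamp is open. The arm is still gripping the drift and holding that valve's orange override fully down, and I handed the job in at 13.8 s.

- **Pressing:** The drift's tip went through the yellow collar without touching the side. The force stayed near 5 N over the button's 5 mm of travel, then rose steeply to about 16 N. That matches the button reaching its hard stop.
- **Last check:** Half a second later the push was steady at about 16 N, with the arm still and the grip unchanged. The scene picture shows the pad raised clear of the red casting.
- **Other valve, castings and ring gauge:** I never moved the arm down near any of these. In the last picture the red casting looks undisturbed; I didn't make a separate check of the ring gauge or the loose casting.
- **Disagreements:** The fingers read 16 mm on the 18 mm handle, which I put down to pad give or reading offset. The tip also sat 1.5 mm off the hole centre before I corrected it.

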